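Set a sensor gap with a gauge and press the test button

TASK

Set the sensor gap on the test stand and run the test: take the flat gauge from its wooden rack, stand it upright on the bed in the gap between the fixed steel plate and the sensor slide, then push the slide up until the gauge is nipped between the two. Draw the gauge out without shifting the slide and put it back upright in the rack slot, and only then press the larger of the tester's two buttons fully down, hold it down for a good second and let it come up. Leave the small button alone and do not shift or knock over the screwdriver, can or pulley lying about.

Things in the scene. Friction and masses are not known exactly. Their poses are not given: they have to be found in the camera images.
- stand: sensor test stand fixed to the bench: grey bed 100 mm wide (x), 20 mm high, from y = -90 to +155 mm. Origin on its underside at bench level, straight below the fixed plate's working face, mid-width; z up. The sensor slide stands on the +y side and runs along y; behind the plate (-y) is a motor drum, top 77 mm above the bench
- plate_face (a point): middle of the fixed steel plate's working face, 43 mm above the bench; the face looks to the stand's +y, is 56 mm wide (x), its top edge 66 mm above the bench; the plate is 14 mm thick. Axes as the stand's
- slide (a joint): gap in m between the fixed plate's face and the slide's front face; range 0 to 0.045, starts at 0.024 to 0.036, grows as the slide moves to the stand's +y. It takes about 6 N to move and stays where left. The slide: aluminium, 46 mm wide (x), 70 mm long (y), brass sensor barrel; front plate top 64 mm, rear plate top 70 mm above the bench
- slide_back (a point): centre of the flat rear face of the sensor slide's rear plate, 46 mm above the bench (the face is 46 mm wide and 48 mm high); push it here towards the stand's -y. The axes are those of the stand
- rack: wooden gauge rack, fixed to the bench, 70 (x) x 50 (y) x 45 mm high, with one slot 38 mm (x) x 13 mm (y) in the middle of its top, 40 mm deep (slot floor 5 mm above the bench). Origin: centre of the underside, below the slot; z up
- gauge: flat gap gauge, 100 mm tall, about 0.13 kg, standing upright in the rack slot with its axes along the rack's. Steel blade 30 mm wide (its x), 8 mm thick (its y), 57 mm long, then a black handle 34 (x) x 14 (y) x 43 mm above that. Origin: centre of the blade's lower end; z points up to the handle. The handle can be gripped 80 mm above the origin, over either pair of sides
- tester: grey tester box, fixed to the bench, 100 (x) x 140 (y) x 55 mm high, two black push buttons in steel collars on its top along its -x edge, a white panel along its +x edge. Origin: centre of the underside; z up
- test_button (a joint): travel of the larger button (34 mm diameter) in m: 0 up, 0.008 fully down; springs back. Fully down takes about 5 N
- test_button_top (a point): centre of the top of the larger button, 79 mm above the bench when up, at x -20, y +35 mm on the tester
- small_button (a joint): travel of the small button (18 mm diameter) in m: 0 up, 0.005 fully down; not to be pressed
- small_button_top (a point): centre of the top of the small button, 76 mm above the bench when up, at x -20, y -35 mm on the tester
- screwdriver: bystander: screwdriver 190 mm long lying between robot and stand, roughly across the robot's view. Origin: under its middle
- can: bystander: closed can 54 mm in diameter, 140 mm tall, beyond the stand. Origin: centre of its underside
- pulley: bystander: steel belt pulley 60 mm in diameter, 36 mm tall, lying flat beyond the stand. Origin: centre of its underside
Not all that is in view belongs to the job. Leave any orange or purple look-alike of the gauge alone.

How it is judged:
By the outcome, as a careful person would: the job done as asked, in the order asked, and still so for the second after the job is handed in, with the robot touching nothing.
It also fails if it takes over 72 s, if anything falls off the work surface, if the arm or the gripper's body presses on something with over 40 N, if the wrist force passes 120 N, or if a joint passes its speed limit or range.

ROBOT

A 6-joint arm with a two-finger parallel gripper is mounted at the origin on the work surface. World frame = base frame: x ahead of the robot, y to its left, z up, the work surface at z = 0. Lengths are in mm, angles in degrees, forces in N, time in s.
With the tool pointing down it reaches from about 350 to 725 mm from the base axis. Payload 6 kg.
Tool frame: the origin (TCP) lies midway between the tips of the shut fingers; the grasp point (between the pads) lies 19 mm behind it; z points along the fingers, y is the line along which they close (so a half turn about z gives the same grasp; the last joint's range is limited). The gripper opens to 85 mm and grips with 20 to 120 N. Pads are 22 mm wide; open, the fingers measure 114 mm over their backs; the gripper's body (76 mm by 85 mm) begins 54 mm behind the grasp point. The pads swing forward as they close: fully open they stand 13 mm farther back than shut.
Start: joints at [86.213, 2.303, 4.859, 0, -92.561, -19.12], TCP at [233.513, 552.667, 192.261] pointing down, gripper open.
Joint ranges: [-146.85, 146.85], [-73.84, 115.35], [-62.03, 85.46], [-188.31, 113.3], [-161.28, -10.13], [-171.36, 171.36]. Speed limits (degrees/s): [147.25, 147.25, 172.46, 180, 180, 180].

INTERFACE

Orientations are given as [roll, pitch, yaw] about the fixed x, y, z axes, in that order (R = Rz(yaw) Ry(pitch) Rx(roll)).
In Python, from station import telemetry, imaging, job gives the robot as it stands.
- The arm moves only by the tool apply_moves, never from a script. Its argument "moves" is a list that holds one entry, the list of rows, each a list of 6 numbers: the shift along the world's x, y, z normalised to -1 to 1, where 1 is 0.3 m, then the turn, a rotation vector about the world's x, y, z normalised to -1 to 1, where 1 is pi/4 rad. In form: [[[x, y, z, ax, ay, az], ...]]. A call has 1 to 8 rows; each row is the pose to reach, as a shift and turn from the pose commanded when the call began; what a row does not reach only later rows make up. A row lasts 1/12 s, in which the tool goes at most 41.7 mm and 7.16 degrees, less where a joint would pass 70% of its speed; a pose out of reach is approached as far as the arm can. A call with a number of a shift or a turn outside -1 to 1 is refused whole. A call with a gripper value outside its range is refused whole. "claw" is the opening, from -1 (shut) to 1 (fully open), set as the call begins (left out, the last holds). The fingers move at their own pace and stop on an object; "grip_force" is the grip in N (left out, the last holds). Time passes only in rows, so rows that repeat a pose let the fingers close. It gives the time, the measured TCP pose, the force, the opening and the grip force at its end, in the units of the state.
- telemetry.observe(): the state, without advancing time (a new reading comes with each control period).
- imaging.get_image(name): name is "side" or "top"; returns (picture, depth): 420x560x3 uint8, red, green, blue; 420x560 float32, mm along the optical axis (not along the pixel's ray), 0 where there is no reading.
- imaging.get_calibration(name): a dict with "fx", "fy", "cx", "cy" (pixels), "k1" (the pictures are not rectified: a ray, as slopes to the right and down, at radius r is drawn at 1 + k1 r^2 times it, then the intrinsics apply), "camera_from_world" (4x4, takes a point from world to camera coordinates). Camera axes: x right, y down, z forward; pixel columns grow to the right and rows downward; lengths in mm; the calibration is good to about 2 mm. A picture is of the moment at which its call begins. get_calibration takes no time and is no camera call.
- job.hand_in(): hands the job in; it is judged then, once.
The state is a dict: "t": time; "joint_positions": joint angles; "joint_vel": joint speeds; "effort": joint torques, N m; "position": TCP position; "ee_rot": TCP orientation; "force": force on the tool from outside, world axes, zero at the start; "ft_torque": the same for the moment, N m; "width": finger opening in mm; "grip_force": force on a finger pad.
Only numpy, scipy, OpenCV 4.12 (cv2) and the standard library are available. Lean on these libraries where they do the work, as an engineer would, in place of code of your own. Each camera call takes 0.05 s, during which the arm holds its last target. There are 200 camera calls.

## Working session

There is one attempt and no reset: what is moved stays moved. The work goes in short steps, Python scripts to look and compute and a tool call to move; the robot and the scene stay as the last step left them, time stands still between calls to the robot, and variables do not carry over. Pictures are saved under pics/ and viewed, at most 13 in all, crops included, and the job is handed in when it is done.

Besides the shell and the picture viewer there is one more tool, called after ">>>" as name(argument=value, ...), one argument or row to a line, values as JSON. apply_moves: Moves the arm, as the interface text tells. Its arguments: {"type":"object","properties":{"moves":{"type":"array","items":{"type":"array","items":{"type":"array","items":{"type":"number"}}}},"claw":{"type":"number"},"grip_force":{"type":"number"}},"required":["moves"]}

```bash
ls; mkdir -p pics; python3 - <<'E'
from station import telemetry, imaging
import cv2, numpy as np
print(telemetry.observe())
for n in("side","top"):
    p,d=imaging.get_image(n); cv2.imwrite(f"pics/{n}0.png",p[:,:,::-1]); np.savez(f"{n}0.npz",p=p,d=d)
    print(imaging.get_calibration(n))
E
```

```text
pics
{'t': 0.0, 'joint_positions': array([ 8.62128493e+01,  2.33806955e+00,  4.80191142e+00, -2.79493970e-02,
       -9.25616628e+01, -1.91197152e+01]), 'joint_vel': array([-0.0082401 ,  0.09635166, -0.0753423 , -0.03056076, -0.05130386,
        0.03859842]), 'effort': array([ 3.55604534e-04, -3.68204713e+01,  3.47406185e+01,  6.93217635e+00,
       -5.46432901e-03,  9.65315422e-06]), 'position': array([233.30397668, 552.34629484, 191.27600931]), 'ee_rot': array([ 1.79898429e+02, -5.65725435e-03, -2.29056356e+01]), 'force': array([ 0.35624856, -0.1673102 , -0.27350631]), 'ft_torque': array([0.01283575, 0.02766506, 0.0132196 ]), 'grip_force': 0.0, 'width': 85.68233164973988}
{'fx': 392.8966847228434, 'fy': 392.8966847228434, 'cx': 278.3731031586753, 'cy': 208.5712095996668, 'k1': -0.029347832841974297, 'camera_from_world': array([[ 8.68789561e-01, -4.94817858e-01, -1.89732703e-02,
        -5.15844976e+02],
       [-2.77823215e-01, -4.55362304e-01, -8.45848351e-01,
         1.91555048e+02],
       [ 4.09901157e-01,  7.40135433e-01, -5.33085905e-01,
         9.22169130e+02],
       [ 0.00000000e+00,  0.00000000e+00,  0.00000000e+00,
         1.00000000e+00]])}
{'fx': 475.0572378818408, 'fy': 475.0572378818408, 'cx': 282.46659751987875, 'cy': 210.5614402467825, 'k1': -0.025099459955743263, 'camera_from_world': array([[-2.25497792e-02, -9.99436561e-01,  2.48609800e-02,
        -2.56350224e+01],
       [-9.89545195e-01,  1.87695670e-02, -1.42996541e-01,
         5.73399348e+02],
       [ 1.42449342e-01, -2.78256038e-02, -9.89410896e-01,
         9.91759911e+02],
       [ 0.00000000e+00,  0.00000000e+00,  0.00000000e+00,
         1.00000000e+00]])}
```

View pics/side0.png

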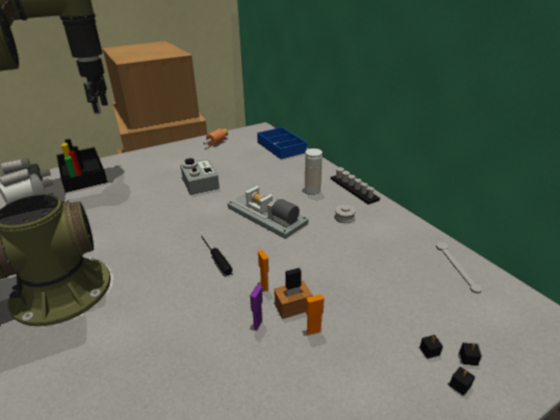

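View pics/top0.png

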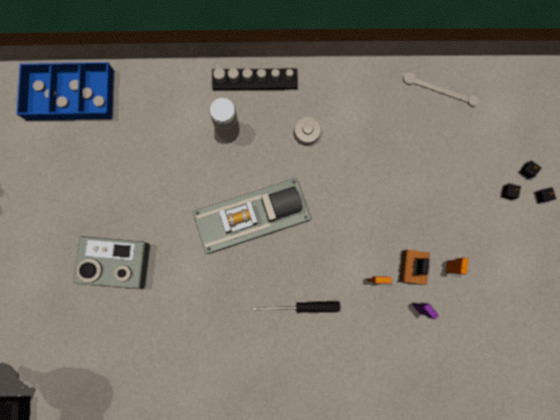

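The side view shows the rack at (293,298) with the gauge's black handle at (293,278), the stand at (268,212) and the tester at (200,175). In the top view the rack is at (416,267) and the handle at (421,267). The stand is at (252,215) with its motor on the right, so its +y points image-left. The tester is at (112,262), with the large button at (89,270) and the small one at (123,272). I'll measure from the depth clouds next.

```bash
cat > h.py <<'E'
import numpy as np, cv2
from station import telemetry, imaging
def cloud(n,d):
    c=imaging.get_calibration(n); v,u=np.mgrid[0:420,0:560].astype(float)
    K=np.array([[c['fx'],0,c['cx']],[0,c['fy'],c['cy']],[0,0,1]])
    s=cv2.undistortPoints(np.stack([u.ravel(),v.ravel()],1)[:,None],K,np.array([c['k1'],0,0,0,0.]))[:,0]
    P=np.c_[s,np.ones(len(s))]*d.reshape(-1,1)
    M=c['camera_from_world']; return ((P-M[:3,3])@M[:3,:3]).reshape(420,560,3)
def rect(Q):
    r=cv2.minAreaRect(np.float32(Q[:,:2])); return np.round(r[0],1),np.round(r[1],1),round(r[2],1),len(Q)
def sel(W,x0,x1,y0,y1,z0,z1):
    return (W[...,0]>x0)&(W[...,0]<x1)&(W[...,1]>y0)&(W[...,1]<y1)&(W[...,2]>z0)&(W[...,2]<z1)
E
python3 - <<'E'
from h import *
for n in("top","side"):
    f=np.load(n+"0.npz"); W=cloud(n,f['d']); hsv=cv2.cvtColor(f['p'],cv2.COLOR_RGB2HSV)
    if n=="top":
        for nm,(u,v) in dict(table=(350,350),rack=(408,270),handle=(421,267),stand=(205,240),motor=(285,203),big=(89,270),small=(122,273),tester=(105,280),can=(222,105),pul=(308,128),sd=(320,307)).items(): print(nm,np.round(W[v,u],1))
    print(n)
    for nm,b in dict(rack=(370,500,-350,-240,36,50),handle=(370,500,-350,-240,85,110),bed=(400,680,-100,170,10,28),tester=(360,520,280,440,48,60),btns=(360,520,280,440,68,85),plates=(400,680,-100,170,55,74)).items():
        m=sel(W,*b)
        if m.sum()>4: print(nm,*rect(W[m]),np.round(W[m].mean(0),1))
p=np.load("top0.npz")['p'][...,::-1]
a=cv2.resize(p[170:260,185:320],None,fx=5,fy=5,interpolation=3)[:450,:675]
cv2.imwrite("pics/stand.png",a)
E
```

```text
table [ 2.683e+02 -1.793e+02  2.000e-01]
rack [ 438.1 -303.5   47.4]
handle [ 443.  -316.7   95.6]
stand [513.9 133.4  19.5]
motor [583.3 -42.2  78.8]
big [452.  362.2  79.5]
small [444.6 295.9  75.3]
tester [431.2 337.5  54.4]
can [776.2  82.7 142.3]
pul [760.6 -99.5  34.1]
sd [ 363.9 -113.9   27.4]
top
rack [ 445.  -323.9] [51.  70.5] 81.2 556 [ 443.8 -317.5   44.8]
handle [ 419.6 -284.5] [88.6 90.7] 84.3 201 [ 438.4 -306.2  101.2]
bed [568.1  31. ] [101. 245.] 17.1 3280 [560.2  44.8  20.9]
tester [469. 338.] [126.3 100.7] 84.2 1933 [472.8 335.8  55.9]
btns [451.7 337.2] [108.5  45.2] 88.9 412 [450.2 347.9  75.4]
plates [574.3   9.6] [ 55.9 171.9] 17.4 1029 [572.5   8.6  65.7]
side
rack [ 448.3 -297.9] [104.6  74. ] 85.0 490 [ 437.6 -326.2   43.9]
handle [ 420.  -286.4] [90.8 90.7] 83.9 249 [ 436.1 -308.1   97.6]
bed [567.6  28.5] [104.3 248.6] 16.7 940 [550.3   1.6  19.4]
tester [467.2 337.6] [119.3 102.3] 87.6 303 [470.  329.2  55.9]
btns [446.8 333. ] [100.4  39.3] 82.4 90 [449.6 341.3  74.7]
plates [576.1   6.8] [ 59.  176.5] 13.5 474 [569.7  -5.2  64.1]
```

View pics/stand.png

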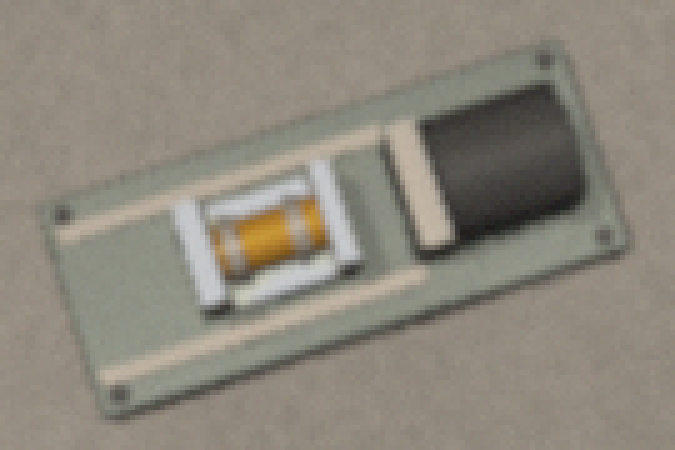

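```bash
cat >> h.py <<'E'
def comp(m,W,nm,k=1):
    n,l,s,_=cv2.connectedComponentsWithStats(m.astype(np.uint8))
    for i in np.argsort(-s[1:,4])[:k]+1:
        Q=W[l==i]; print(nm,*rect(Q),np.round(Q.mean(0),1))
S0=np.array([577.6,-0.1]); a=np.radians(17.1); R=np.array([[np.cos(a),-np.sin(a)],[np.sin(a),np.cos(a)]])
def stand(W):
    V=W.copy(); V[...,:2]=(W[...,:2]-S0)@R; return V
E
python3 - <<'E'
from h import *
for n in("top","side"):
    f=np.load(n+"0.npz"); W=cloud(n,f['d']); hsv=cv2.cvtColor(f['p'],cv2.COLOR_RGB2HSV); v=hsv[...,2]
    print(n)
    comp(sel(W,370,500,-400,-240,40,49)&(v>60),W,"rack",2)
    comp(sel(W,370,500,-400,-240,93,106)&(v<60),W,"handle",2)
    comp(sel(W,370,560,240,460,50,60),W,"tester")
    comp(sel(W,370,560,240,460,74,85),W,"btn",2)
    comp(sel(W,370,560,240,460,77,85),W,"big",1)
    comp(sel(W,300,420,-200,50,6,40),W,"sd",1)
    V=stand(W)
    comp(sel(V,-60,60,-95,160,10,25),V,"bed")
    comp(sel(V,-40,40,-95,1,72,82),V,"motor")
    comp(sel(V,-35,35,-18,12,60,70),V,"plate"); comp(sel(V,-35,35,12,70,58,68),V,"front"); comp(sel(V,-35,35,65,130,66,74),V,"rear")
    comp(sel(W,700,850,-150,150,30,45),W,"pul");comp(sel(W,700,850,0,150,130,155),W,"can")
E
```

```text
top
rack [ 445.  -323.9] [51.  70.5] 81.1 503 [ 444.5 -318.7   45.1]
rack [ 433.7 -398.9] [0.9 4.4] 86.9 5 [ 433.8 -398.8   45.5]
handle [ 444.6 -322.6] [12.4 29. ] 82.6 74 [ 444.8 -320.4  102.5]
tester [468.5 331.2] [140.5 100.3] 83.8 2375 [472.3 324.8  55.7]
btn [452.1 367.4] [32.8 32.4] 4.4 218 [452.1 366.9  79.1]
btn [444.5 298.7] [14.6 12.2] 30.6 39 [444.6 298.2  76.5]
big [452.1 367.3] [31.  32.4] 83.7 188 [451.6 367.3  79.7]
sd [365.5 -63.8] [188.6  23.9] 88.7 629 [364.4 -91.1  21.7]
bed [ 0.1 32.5] [101. 245.] 0.0 3183 [-3.3 47.7 20.7]
motor [ -0.9 -44.7] [60.9 37.9] 88.7 424 [ -0.7 -44.1  75.8]
plate [-0.2 -8.8] [55.9 17.9] 0.0 188 [-1.3 -7.5 66.3]
front [-0.3 48.1] [45.8 43.6] 0.3 213 [-0.5 42.7 62.4]
rear [-0.7 90.2] [45.1 12.1] 0.5 124 [-1.  90.  70.3]
pul [758.1 -99.5] [50.6 25.3] 43.0 123 [759.7 -98.2  35.1]
can [767.7  83.9] [50.7 49.6] 44.7 515 [766.5  83.  140. ]
side
rack [ 445.8 -324.7] [53.4 71.2] 80.8 451 [ 441.2 -330.6   44.5]
rack [ 417.  -249.4] [ 5.2 11.2] 32.5 13 [ 417.3 -249.6   44.3]
handle [ 443.1 -327.1] [12.9 29.9] 82.9 106 [ 442.6 -329.4  101.2]
tester [468.4 327.5] [145.   99.6] 84.2 429 [469.3 311.4  55.5]
btn [453.6 364.5] [36.3 28.2] 46.8 41 [452.5 362.5  78.2]
btn [446.4 294.8] [ 9.2 13.3] 54.5 10 [445.7 294.5  76.4]
big [452.3 363.9] [32.4 27.2] 46.8 30 [452.1 363.9  79.1]
sd [363.8 -66.3] [ 25.2 191.1] 0.4 342 [ 362.  -106.9   20.1]
bed [-1.2 30.3] [248.6 104.3] 89.6 904 [-25.9   9.3  19. ]
motor [ -1.2 -48. ] [63.  32.3] 90.0 136 [ -3.6 -50.1  75.1]
plate [-0.3 -9.4] [15.8 59.3] 89.8 41 [-9.1 -8.  65.1]
front [-0.4 46.5] [47.6 46.2] 0.7 75 [-1.6 36.7 61.6]
rear [-0.4 87.5] [14.7 45.8] 84.2 43 [-2.8 87.2 69.4]
pul [760.9  66.7] [24.5 51.9] 56.8 67 [758.4  64.   37.6]
can [767.9  79.3] [50.9 47.1] 62.0 132 [765.1  75.4 138. ]
```

>>> apply_moves(
  moves=[
    [[0.08,-0.1,0,0,0,-0.125],[0.18,-0.2,0,0,0,-0.25],[0.27,-0.3,0,0,0,-0.375],[0.36,-0.4,0,0,0,-0.5],[0.45,-0.5,0,0,0,-0.625],[0.54,-0.6,0,0,0,-0.75],[0.62,-0.7,0,0,0,-0.875],[0.7,-0.8,0,0,0,-1]],
  ],
  claw=0.3,
  grip_force=40,
)

```text
t: 0.77
position: [444.2, 310.9, 192.0]
ee_rot: [180.0, -0.0, -68.2]
force: [1.0, -0.1, -0.3]
width: 55.5
grip_force: 0.0
```

>>> apply_moves(
  moves=[
    [[0,-0.125,0,0,0,-0.1],[0,-0.25,0,0,0,-0.2],[0,-0.375,0,0,0,-0.3],[0,-0.5,0,0,0,-0.4],[0,-0.625,0,0,0,-0.5],[0,-0.75,0,0,0,-0.6],[0,-0.875,0,0,0,-0.687],[0,-1,0,0,0,-0.687]],
  ],
)

```text
t: 1.43
position: [442.9, 11.0, 192.1]
ee_rot: [180.0, 0.0, -99.0]
force: [1.7, -0.3, -0.1]
width: 55.4
grip_force: 0.0
```

>>> apply_moves(
  moves=[
    [[0,-0.125,0,0,0,0],[0,-0.25,0,0,0,0],[0,-0.375,0,0,0,0],[0,-0.5,0,0,0,0],[0,-0.625,0,0,0,0],[0,-0.75,0,0,0,0],[0,-0.875,0,0,0,0],[0,-1,0,0,0,0]],
  ],
)

```text
t: 2.1
position: [442.9, -289.2, 191.9]
ee_rot: [180.0, 0.0, -98.8]
force: [0.9, 0.5, 0.4]
width: 55.5
grip_force: 0.0
```

>>> apply_moves(
  moves=[
    [[0.005,-0.09,0,0,0,0],[0.005,-0.124,0,0,0,0],[0.005,-0.124,-0.06,0,0,0],[0.005,-0.124,-0.15,0,0,0],[0.005,-0.124,-0.25,0,0,0],[0.005,-0.124,-0.34,0,0,0],[0.005,-0.124,-0.4,0,0,0],[0.005,-0.124,-0.427,0,0,0]],
  ],
)

```text
t: 2.77
position: [443.4, -323.2, 60.4]
ee_rot: [179.7, 0.1, -98.8]
force: [-1.4, 1.0, -0.8]
width: 55.4
grip_force: 0.0
```

```bash
python3 - <<'E'
from h import *
print(telemetry.observe()['position'],telemetry.observe()['force'])
o=[]
for n,(r,c) in dict(side=(205,230),top=(205,355)).items():
    p,d=imaging.get_image(n); o.append(cv2.resize(p[r:r+130,c:c+130,::-1],(400,400),interpolation=3))
cv2.imwrite("pics/grasp1.png",np.hstack(o))
E
```

```text
[ 443.35482466 -323.19096228   60.39325294] [-1.43104092  1.02051874 -0.80034282]
```

View pics/grasp1.png

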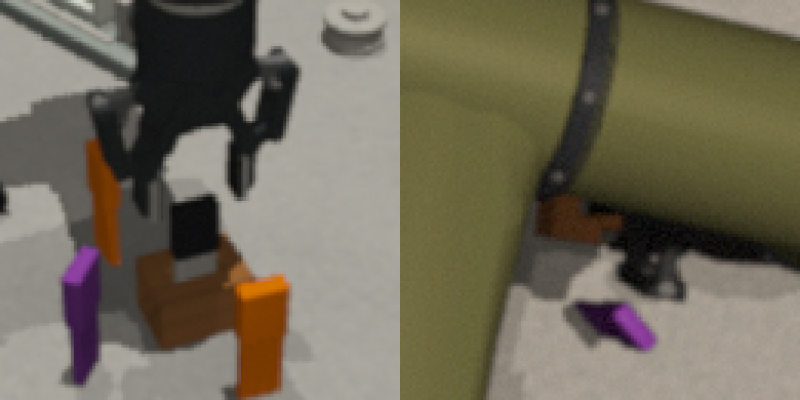

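The crop shows the fingers straddling the handle (195,225), but the tips (150,210 and 240,190) look higher than I expected. I'll check that by projecting points.

```bash
python3 - <<'E'
from h import *
print(telemetry.observe()['position'])
c=imaging.get_calibration("side");M=c['camera_from_world']
K=np.array([[c['fx'],0,c['cx']],[0,c['fy'],c['cy']],[0,0,1]])
def pr(q):
    return np.round((cv2.projectPoints(np.float64([q]),cv2.Rodrigues(M[:3,:3])[0],M[:3,3],K,np.array([c['k1'],0,0,0,0]))[0].ravel()-[230,205])*400/130)
print("tcp",pr([444.5,-324,64]),"handle top",pr([445,-324,105]),"handle bot",pr([445,-324,62]))
p,d=imaging.get_image("side");W=cloud("side",d)
for u,v in [(150,205),(240,185),(195,225),(185,185),(195,265),(240,150),(150,170)]:
    print((u,v),np.round(W[int(205+v*130/400),int(230+u*130/400)]))
E
```

```text
[ 444.14977228 -323.88216676   62.66273171]
tcp [192. 246.] handle top [192. 200.] handle bot [192. 248.]
(150, 205) [ 410. -326.  120.]
(240, 185) [ 472. -340.  118.]
(195, 225) [ 442. -331.   90.]
(185, 185) [ 512. -202.   -0.]
(195, 265) [ 442. -331.   53.]
(240, 150) [ 474. -336.  146.]
(150, 170) [ 408. -331.  153.]
```

```bash
python3 - <<'E'
from h import *
f=np.load("side0.npz");W=cloud("side",f['d'])
m=sel(W,130,340,450,650,100,400); Q=W[m]; print("start lowest",np.round(Q[np.argsort(Q[:,2])[:12]]))
p,d=imaging.get_image("side");W=cloud("side",d)
hs=cv2.cvtColor(p,cv2.COLOR_RGB2HSV)
for v in range(262,280,2): print(v,[(u,*np.round(W[v,u]).astype(int),p[v,u].tolist()) for u in (276,279,306,309)])
cv2.imwrite("pics/g2.png",cv2.resize(p[215:305,240:360,::-1],(800,600),interpolation=3))
E
```

```text
start lowest [[131. 615. 101.]
 [132. 625. 101.]
 [131. 631. 107.]
 [218. 508. 242.]
 [221. 506. 242.]
 [257. 594. 242.]
 [212. 507. 244.]
 [209. 507. 244.]
 [250. 592. 244.]
 [215. 502. 245.]
 [241. 596. 245.]
 [247. 591. 245.]]
262 [(276, np.int64(405), np.int64(-328), np.int64(147), [20, 22, 22]), (279, np.int64(410), np.int64(-331), np.int64(146), [38, 39, 37]), (306, np.int64(474), np.int64(-330), np.int64(118), [14, 14, 14]), (309, np.int64(474), np.int64(-340), np.int64(126), [57, 57, 54])]
264 [(276, np.int64(405), np.int64(-328), np.int64(142), [21, 22, 23]), (279, np.int64(413), np.int64(-326), np.int64(137), [57, 58, 54]), (306, np.int64(474), np.int64(-330), np.int64(113), [40, 38, 36]), (309, np.int64(473), np.int64(-342), np.int64(122), [62, 62, 58])]
266 [(276, np.int64(406), np.int64(-326), np.int64(135), [21, 23, 23]), (279, np.int64(411), np.int64(-328), np.int64(134), [58, 59, 55]), (306, np.int64(474), np.int64(-330), np.int64(107), [118, 115, 109]), (309, np.int64(475), np.int64(-340), np.int64(115), [64, 64, 60])]
268 [(276, np.int64(405), np.int64(-327), np.int
[... 900 characters left out ...]
, [68, 68, 63]), (306, np.int64(528), np.int64(-250), np.int64(0), [169, 166, 158]), (309, np.int64(535), np.int64(-254), np.int64(0), [168, 165, 157])]
276 [(276, np.int64(462), np.int64(-220), np.int64(1), [70, 69, 65]), (279, np.int64(469), np.int64(-222), np.int64(-1), [70, 70, 65]), (306, np.int64(525), np.int64(-255), np.int64(-2), [168, 165, 157]), (309, np.int64(531), np.int64(-260), np.int64(0), [167, 164, 155])]
278 [(276, np.int64(460), np.int64(-224), np.int64(-2), [70, 69, 65]), (279, np.int64(465), np.int64(-228), np.int64(-1), [68, 67, 63]), (306, np.int64(522), np.int64(-261), np.int64(-2), [167, 164, 156]), (309, np.int64(527), np.int64(-266), np.int64(-1), [166, 163, 155])]
```

View pics/g2.png

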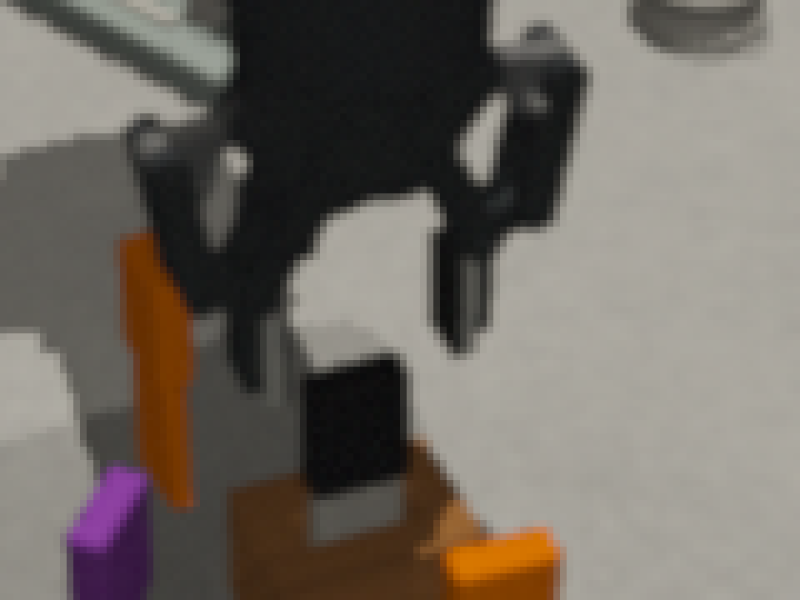

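The zoomed view shows the fingertips clear above the handle (tips at z≈110 from depth, handle top 105), while the reported TCP z is 63. The start picture has the same offset: tips at 242 against a reported 192. The real fingertips therefore sit about 37 mm higher than the reported TCP, beyond what finger swing explains. I'll trust the cameras and descend in guarded steps.

>>> apply_moves(
  moves=[
    [[0,0,-0.02,0,0,0],[0,0,-0.04,0,0,0],[0,0,-0.05,0,0,0],[0,0,-0.05,0,0,0]],
  ],
)

```text
t: 3.3
position: [444.6, -324.3, 48.3]
ee_rot: [179.9, 0.0, -98.8]
force: [0.3, -0.7, -0.0]
width: 55.3
grip_force: 0.0
```

>>> apply_moves(
  moves=[
    [[0,0,-0.01,0,0,0],[0,0,-0.02,0,0,0],[0,0,-0.03,0,0,0],[0,0,-0.03,0,0,0]],
  ],
)

```text
t: 3.63
position: [444.6, -324.3, 39.3]
ee_rot: [179.9, 0.0, -98.8]
force: [0.1, -0.2, 0.4]
width: 55.9
grip_force: 0.0
```

>>> apply_moves(
  moves=[
    [[0,0,-0.02,0,0,0],[0,0,-0.04,0,0,0],[0,0,-0.05,0,0,0],[0,0,-0.05,0,0,0]],
  ],
)

```text
t: 3.97
position: [444.3, -324.2, 23.8]
ee_rot: [179.9, 0.0, -98.8]
force: [-0.7, -0.5, -0.7]
width: 55.4
grip_force: 0.0
```

```bash
python3 - <<'E'
from h import *
print(telemetry.observe()['position'])
p,d=imaging.get_image("side");W=cloud("side",d)
m=sel(W,390,420,-345,-300,56,100)|sel(W,466,500,-350,-300,56,100)
m&=(p.max(2)<75)
Q=W[m]; print(np.round(Q[np.argsort(Q[:,2])[:14]]))
cv2.imwrite("pics/g3.png",cv2.resize(p[225:315,240:360,::-1],(800,600),interpolation=3))
E
```

```text
[ 444.32438676 -324.19190062   23.80004607]
[[ 411. -327.   68.]
 [ 412. -325.   69.]
 [ 473. -329.   71.]
 [ 414. -333.   72.]
 [ 415. -332.   73.]
 [ 472. -338.   73.]
 [ 472. -335.   73.]
 [ 416. -329.   73.]
 [ 475. -322.   74.]
 [ 473. -340.   74.]
 [ 473. -333.   74.]
 [ 409. -326.   74.]
 [ 473. -329.   74.]
 [ 473. -337.   75.]]
```

View pics/g3.png

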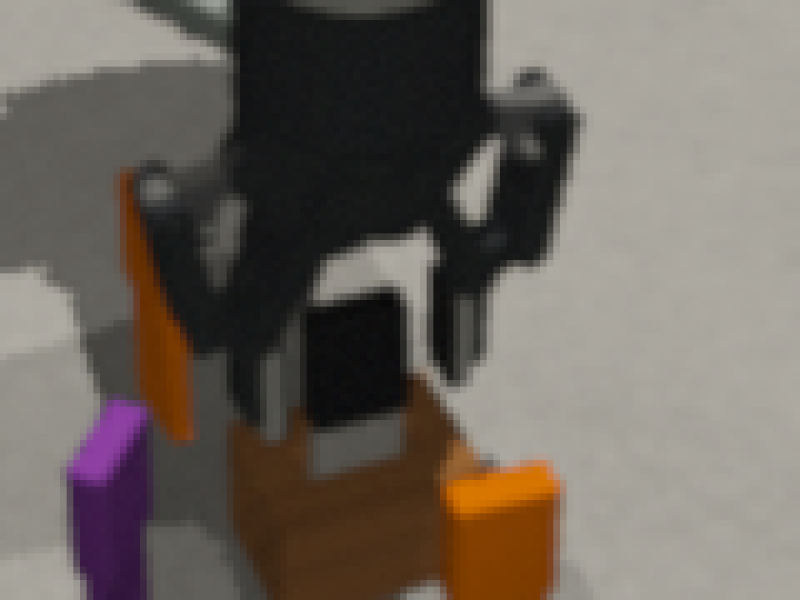

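The fingers now straddle the black handle (355,360), and their tips at z≈68 sit just above its lower edge. Closing.

>>> apply_moves(
  moves=[
    [[0,0,0,0,0,0],[0,0,0,0,0,0],[0,0,0,0,0,0],[0,0,0,0,0,0],[0,0,0,0,0,0],[0,0,0,0,0,0]],
  ],
  claw=-1,
  grip_force=50,
)

```text
t: 4.52
position: [445.3, -324.7, 25.5]
ee_rot: [-180.0, -0.0, -98.8]
force: [-0.0, -0.2, 1.6]
width: 33.5
grip_force: 50.3
```

>>> apply_moves(
  moves=[
    [[0,0,0.02,0,0,0],[0,0,0.07,0,0,0],[0,0,0.15,0,0,0],[0,0,0.24,0,0,0],[0,0,0.32,0,0,0],[0,0,0.37,0,0,0],[0.01,0.05,0.4,0,0,0.05],[0.04,0.12,0.4,0,0,0.1]],
  ],
)

```text
t: 5.18
position: [457.1, -289.6, 148.2]
ee_rot: [-179.8, -0.1, -94.4]
force: [1.0, 1.0, -1.3]
width: 33.3
grip_force: 50.2
```

>>> apply_moves(
  moves=[
    [[0.05,0.12,0,0,0,0.06],[0.1,0.24,0,0,0,0.12],[0.15,0.36,0,0,0,0.18],[0.2,0.48,0,0,0,0.24],[0.25,0.6,0,0,0,0.3],[0.3,0.72,0,0,0,0.37],[0.35,0.84,0,0,0,0.43],[0.389,0.95,0,0,0,0.476]],
  ],
)

```text
t: 5.85
position: [574.0, -1.3, 145.1]
ee_rot: [180.0, 0.0, -72.7]
force: [0.5, -0.1, -0.9]
width: 33.3
grip_force: 50.2
```

>>> apply_moves(
  moves=[
    [[0,0.04,0,0,0,0],[0,0.05,0,0,0,0],[0,0.05,0,0,0,0],[0,0.05,0,0,0,0]],
  ],
)

```text
t: 6.18
position: [573.4, 10.9, 145.3]
ee_rot: [180.0, -0.0, -72.9]
force: [-0.3, -1.1, -1.0]
width: 33.3
grip_force: 50.2
```

```bash
python3 - <<'E'
from h import *
print(telemetry.observe())
p,d=imaging.get_image("side");W=cloud("side",d);V=stand(W)
m=sel(V,-35,35,-20,40,82,150); Q=V[m]
for z in range(85,150,5):
    q=Q[abs(Q[:,2]-z)<2.5]
    if len(q): print(z,len(q),np.round([q[:,0].min(),q[:,0].max(),np.median(q[:,1]),q[:,1].min()],1))
cv2.imwrite("pics/s1.png",cv2.resize(p[125:245,210:330,::-1],(600,600),interpolation=3))
E
```

```text
{'t': 6.1833, 'joint_positions': array([ 2.11278215e+01, -1.71819688e+00, -4.06257285e+00,  1.01584428e-02,
       -8.76776702e+01, -4.05337190e+00]), 'joint_vel': array([-1.03371035, -0.31871068, -0.03555979,  0.11747611,  0.11417471,
       -0.01290817]), 'effort': array([ 7.75239319e-01, -3.34387743e+01,  3.53567755e+01,  7.08511367e+00,
        1.40131504e-02, -2.34066881e-02]), 'position': array([573.43505311,  10.85595212, 145.29966195]), 'ee_rot': array([ 1.79978726e+02, -1.16829035e-02, -7.29251346e+01]), 'force': array([-0.33799294, -1.13716622, -1.0017285 ]), 'ft_torque': array([-0.0343642 , -0.03394133, -0.06261404]), 'grip_force': 50.22582650184631, 'width': 33.290730839797995}
125 6 [-11.9  13.5   7.2   5.7]
130 17 [-17.6  13.5   7.2   4.7]
135 16 [-16.2  14.3   8.3   4.4]
140 14 [-16.2  11.7   7.7   4.9]
145 16 [-15.4  10.2   7.4   6.2]
```

View pics/s1.png

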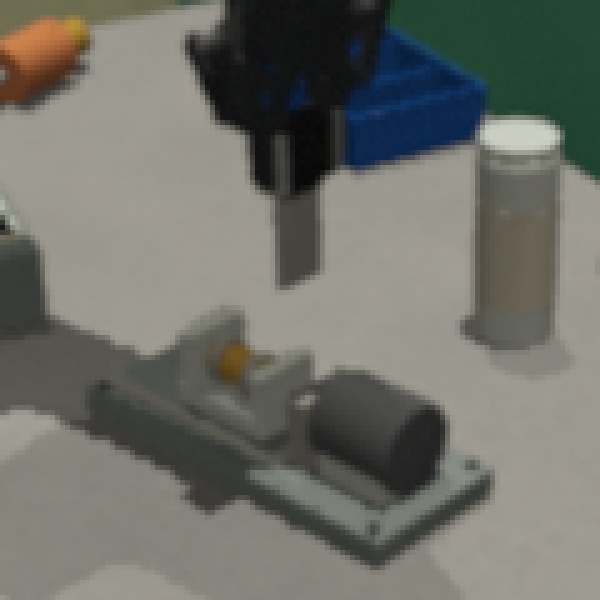

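The blade (298,240) hangs over the gap. Its measured y in the stand frame puts it about mid-gap. Lowering to just above the bed.

>>> apply_moves(
  moves=[
    [[0,0,-0.03,0,0,0],[0,0,-0.09,0,0,0],[0,0,-0.15,0,0,0],[0,0,-0.21,0,0,0],[0,0,-0.27,0,0,0],[0,0,-0.31,0,0,0],[0,0,-0.335,0,0,0],[0,0,-0.335,0,0,0]],
  ],
)

```text
t: 6.9
position: [572.6, 10.7, 42.6]
ee_rot: [179.8, 0.0, -73.0]
force: [-0.3, -0.0, -1.6]
width: 33.3
grip_force: 50.2
```

>>> apply_moves(
  moves=[
    [[0.002,-0.0064,0,0,0,0],[0.004,-0.0128,0,0,0,0],[0.006,-0.019,0,0,0,0],[0.006,-0.019,0,0,0,0],[0.006,-0.019,0,0,0,0]],
  ],
)

```text
t: 7.32
position: [575.9, 5.7, 45.3]
ee_rot: [-179.9, -0.0, -72.9]
force: [0.1, 0.5, -1.1]
width: 33.2
grip_force: 50.2
```

>>> apply_moves(
  moves=[
    [[0.001,-0.003,0,0,0,0],[0.002,-0.006,0,0,0,0],[0.002,-0.006,0,0,0,0],[0.002,-0.006,0,0,0,0]],
  ],
)

```text
t: 7.65
position: [576.1, 4.0, 44.6]
ee_rot: [180.0, -0.0, -72.9]
force: [0.6, -0.1, -1.1]
width: 33.4
grip_force: 50.2
```

>>> apply_moves(
  moves=[
    [[0.001,-0.003,0,0,0,0],[0.001,-0.003,0,0,0,0],[0.001,-0.003,0,0,0,0],[0.001,-0.003,0,0,0,0]],
  ],
)

```text
t: 7.98
position: [576.4, 3.1, 44.7]
ee_rot: [180.0, -0.0, -72.9]
force: [-0.6, -0.1, -1.1]
width: 33.4
grip_force: 50.2
```

>>> apply_moves(
  moves=[
    [[0.001,-0.003,0,0,0,0],[0.001,-0.003,0,0,0,0],[0.001,-0.003,0,0,0,0],[0.001,-0.003,0,0,0,0]],
  ],
)

```text
t: 8.32
position: [576.6, 2.7, 44.7]
ee_rot: [180.0, 0.0, -72.9]
force: [-1.3, 3.7, 1.1]
width: 33.5
grip_force: 50.4
```

>>> apply_moves(
  moves=[
    [[0.001,-0.003,0,0,0,0],[0.001,-0.003,0,0,0,0],[0.001,-0.003,0,0,0,0],[0.001,-0.003,0,0,0,0]],
  ],
)

```text
t: 8.65
position: [576.6, 2.6, 44.7]
ee_rot: [180.0, 0.1, -72.9]
force: [-5.1, 7.2, 2.2]
width: 33.1
grip_force: 50.6
```

>>> apply_moves(
  moves=[
    [[-0.0015,0.005,0,0,0,0],[-0.0015,0.005,-0.005,0,0,0],[-0.0015,0.005,-0.01,0,0,0],[-0.0015,0.005,-0.01,0,0,0],[-0.0015,0.005,-0.01,0,0,0]],
  ],
)

```text
t: 9.07
position: [576.7, 2.8, 41.4]
ee_rot: [-180.0, 0.0, -72.9]
force: [0.5, 2.9, -1.5]
width: 33.3
grip_force: 50.3
```

>>> apply_moves(
  moves=[
    [[0,0,-0.003,0,0,0],[0,0,-0.003,0,0,0],[0,0,-0.003,0,0,0]],
  ],
)

```text
t: 9.32
position: [576.6, 2.8, 40.7]
ee_rot: [-180.0, 0.0, -72.9]
force: [0.5, 3.2, -0.6]
width: 33.6
grip_force: 50.3
```

>>> apply_moves(
  moves=[
    [[0,0.001,-0.002,0,0,0],[0,0.001,-0.002,0,0,0],[0,0.001,-0.002,0,0,0]],
  ],
)

```text
t: 9.57
position: [576.6, 2.8, 40.5]
ee_rot: [-180.0, -0.0, -72.9]
force: [-0.2, 1.5, 1.8]
width: 33.3
grip_force: 50.6
```

>>> apply_moves(
  moves=[
    [[0,0,-0.003,0,0,0],[0,0,-0.003,0,0,0],[0,0,-0.003,0,0,0]],
  ],
)

```text
t: 9.82
position: [576.7, 2.8, 40.5]
ee_rot: [-180.0, -0.0, -72.9]
force: [-3.7, 1.6, 7.1]
width: 33.4
grip_force: 51.1
```

>>> apply_moves(
  moves=[
    [[0,0,0.003,0,0,0],[0,0,0.003,0,0,0],[0,0,0.003,0,0,0],[0,0,0.003,0,0,0],[0,0,0.003,0,0,0]],
  ],
  claw=0.3,
)

```text
t: 10.23
position: [576.5, 2.9, 39.9]
ee_rot: [180.0, -0.0, -72.9]
force: [0.0, -0.0, 0.5]
width: 55.5
grip_force: 0.0
```

>>> apply_moves(
  moves=[
    [[0,0,0.03,0,0,0],[0,0,0.09,0,0,0],[0,0,0.16,0,0,0],[0,0,0.24,0,0,0],[0,0,0.3,0,0,0],[0,0,0.33,0,0,0]],
  ],
)

```text
t: 10.73
position: [577.8, 3.0, 143.1]
ee_rot: [-179.7, -0.1, -72.9]
force: [-0.7, -0.3, 0.9]
width: 55.5
grip_force: 0.0
```

```bash
python3 - <<'E'
from h import *
p,d=imaging.get_image("side");W=cloud("side",d);V=stand(W)
m=sel(V,-30,30,-20,30,80,122); Q=V[m]
for z in range(78,122,6):
    q=Q[abs(Q[:,2]-z)<3]
    if len(q): print(z,len(q),np.round([q[:,0].min(),q[:,0].max(),np.median(q[:,1])],1))
cv2.imwrite("pics/s2.png",cv2.resize(p[125:245,210:330,::-1],(600,600),interpolation=3))
E
```

```text
78 4 [-17.    8.1  -3.7]
84 18 [-20.3  13.3  -3.6]
90 22 [-18.1  12.1  -3.3]
96 18 [-17.   11.5  -3.5]
102 23 [-18.7  13.3  -3.8]
108 23 [-18.1  13.   -3.9]
114 21 [-19.   14.6  -4. ]
120 30 [-17.2  17.3   0.8]
```

View pics/s2.png

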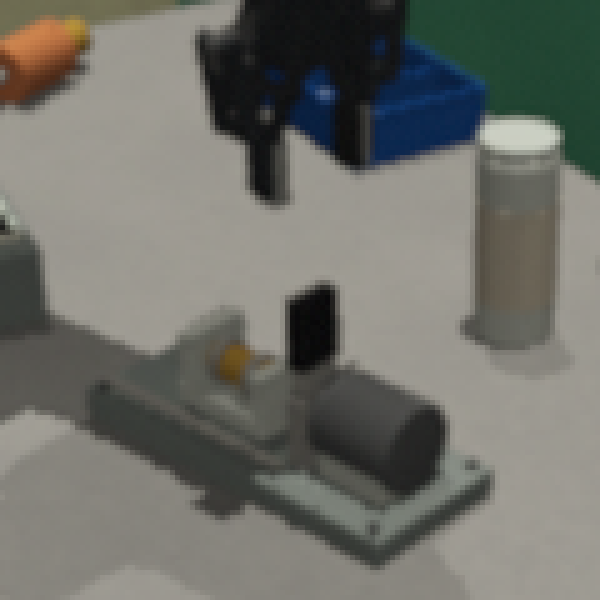

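The gauge stands upright against the plate: its handle at (312,327) has a constant y over height. Next I close the gripper, go behind the slide and push.

>>> apply_moves(
  moves=[
    [[-0.03,0.1,0,0,0,0],[-0.06,0.2,0,0,0,0],[-0.09,0.3,0,0,0,0],[-0.118,0.384,0,0,0,0],[-0.118,0.384,-0.05,0,0,0],[-0.118,0.384,-0.12,0,0,0],[-0.118,0.384,-0.18,0,0,0],[-0.118,0.384,-0.2,0,0,0]],
  ],
  claw=-1,
)

```text
t: 11.45
position: [539.0, 118.0, 74.8]
ee_rot: [179.7, 0.0, -72.9]
force: [-0.4, -0.2, -1.7]
width: 0.1
grip_force: 0.0
```

>>> apply_moves(
  moves=[
    [[0,0,-0.05,0,0,0],[0,0,-0.12,0,0,0],[0,0,-0.18,0,0,0],[0,0,-0.21,0,0,0],[0,0,-0.22,0,0,0],[0,0,-0.22,0,0,0]],
  ],
)

```text
t: 11.95
position: [541.0, 117.9, 12.9]
ee_rot: [179.9, -0.0, -72.9]
force: [0.0, 1.7, 0.3]
width: 0.1
grip_force: 0.0
```

```bash
python3 - <<'E'
from h import *
print(telemetry.observe()['position'],telemetry.observe()['width'])
p,d=imaging.get_image("side");W=cloud("side",d);V=stand(W)
m=sel(V,-25,25,100,150,28,110)&(p.max(2)<110); Q=V[m]
for z in range(30,110,6):
    q=Q[abs(Q[:,2]-z)<3]
    if len(q): print(z,len(q),np.round([q[:,0].min(),q[:,0].max(),q[:,1].min(),np.median(q[:,1])],1))
cv2.imwrite("pics/s3.png",cv2.resize(p[125:245,190:310,::-1],(600,600),interpolation=3))
E
```

```text
[541.00904016 117.92486483  12.87218941] 0.05798373716828439
54 2 [ -6.7  -6.5 116.6 121.2]
60 10 [-12.4  12.4 108.4 113.1]
66 16 [-13.4  13.3 108.4 113.7]
72 20 [-15.3   7.4 107.  113.4]
78 15 [-13.2   6.4 110.7 113.4]
84 14 [-13.5   7.7 107.1 113.3]
90 15 [-14.    7.7 108.6 112. ]
96 13 [-24.7  24.6 106.6 110.8]
102 34 [-24.6  22.6 105.6 110.5]
108 18 [-18.4  24.1 106.9 111.7]
```

View pics/s3.png

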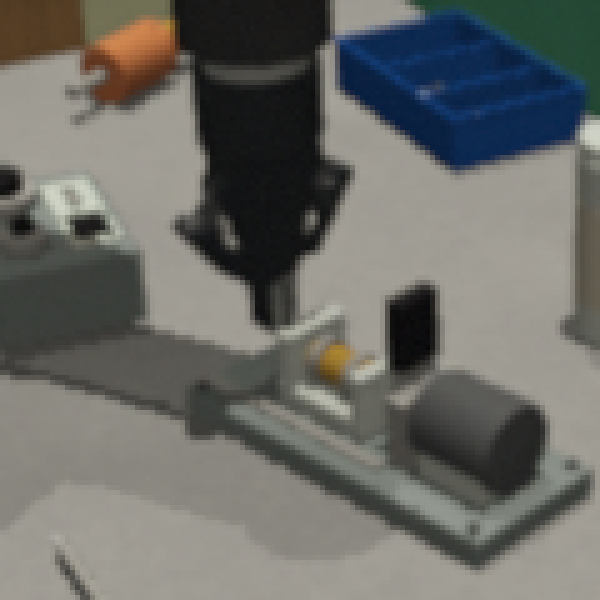

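The fingers are behind the slide's rear plate with tips at z≈51. The gauge is still upright. Lowering a little and starting the push.

>>> apply_moves(
  moves=[
    [[0,0,-0.03,0,0,0],[0,0,-0.055,0,0,0],[0.004,-0.013,-0.055,0,0,0],[0.008,-0.026,-0.055,0,0,0],[0.013,-0.041,-0.055,0,0,0],[0.013,-0.041,-0.055,0,0,0]],
  ],
)

```text
t: 12.5
position: [545.5, 105.2, -2.9]
ee_rot: [-180.0, -0.0, -72.9]
force: [-0.1, -0.1, 0.1]
width: -0.3
grip_force: 0.0
```

>>> apply_moves(
  moves=[
    [[0.002,-0.006,0,0,0,0],[0.004,-0.013,0,0,0,0],[0.006,-0.019,0,0,0,0],[0.008,-0.026,0,0,0,0],[0.01,-0.032,0,0,0,0],[0.01,-0.032,0,0,0,0]],
  ],
)

```text
t: 13.0
position: [548.0, 97.3, -3.0]
ee_rot: [-180.0, 0.1, -72.9]
force: [-3.1, 3.6, 1.9]
width: -0.3
grip_force: 2.3
```

>>> apply_moves(
  moves=[
    [[0.002,-0.006,0,0,0,0],[0.004,-0.012,0,0,0,0],[0.006,-0.018,0,0,0,0],[0.007,-0.023,0,0,0,0],[0.007,-0.023,0,0,0,0]],
  ],
)

```text
t: 13.42
position: [550.1, 90.4, -3.0]
ee_rot: [-180.0, 0.1, -72.9]
force: [-2.7, 4.2, 2.2]
width: 0.2
grip_force: 2.4
```

>>> apply_moves(
  moves=[
    [[0.001,-0.003,0,0,0,0],[0.002,-0.006,0,0,0,0],[0.002,-0.006,0,0,0,0],[0.002,-0.006,0,0,0,0]],
  ],
)

```text
t: 13.75
position: [550.7, 88.7, -3.0]
ee_rot: [-180.0, 0.1, -72.9]
force: [-3.1, 4.2, 2.2]
width: 0.2
grip_force: 2.6
```

>>> apply_moves(
  moves=[
    [[0.001,-0.003,0,0,0,0],[0.002,-0.006,0,0,0,0],[0.002,-0.006,0,0,0,0],[0.002,-0.006,0,0,0,0]],
  ],
)

```text
t: 14.08
position: [551.2, 86.9, -3.0]
ee_rot: [-180.0, 0.1, -72.9]
force: [-4.1, 4.7, 1.8]
width: -0.2
grip_force: 2.7
```

>>> apply_moves(
  moves=[
    [[0.0005,-0.0015,0,0,0,0],[0.001,-0.003,0,0,0,0],[0.001,-0.003,0,0,0,0],[0.001,-0.003,0,0,0,0]],
  ],
)

```text
t: 14.42
position: [551.5, 86.1, -3.0]
ee_rot: [-180.0, 0.1, -72.9]
force: [-3.8, 4.6, 3.5]
width: 0.1
grip_force: 2.8
```

>>> apply_moves(
  moves=[
    [[0.0005,-0.0015,0,0,0,0],[0.001,-0.003,0,0,0,0],[0.001,-0.003,0,0,0,0],[0.001,-0.003,0,0,0,0]],
  ],
)

```text
t: 14.75
position: [551.6, 85.5, -3.0]
ee_rot: [-180.0, 0.1, -72.9]
force: [-4.7, 5.7, 3.0]
width: -0.3
grip_force: 3.6
```

>>> apply_moves(
  moves=[
    [[0.0005,-0.0015,0,0,0,0],[0.001,-0.003,0,0,0,0],[0.001,-0.003,0,0,0,0],[0.001,-0.003,0,0,0,0]],
  ],
)

```text
t: 15.08
position: [551.6, 85.5, -3.0]
ee_rot: [-180.0, 0.2, -72.8]
force: [-7.6, 9.9, 4.4]
width: 0.1
grip_force: 5.6
```

>>> apply_moves(
  moves=[
    [[0.0005,-0.0015,0,0,0,0],[0.001,-0.003,0,0,0,0],[0.001,-0.003,0,0,0,0],[0.001,-0.003,0,0,0,0]],
  ],
)

```text
t: 15.42
position: [551.6, 85.6, -3.0]
ee_rot: [-180.0, 0.3, -72.8]
force: [-9.3, 13.2, 5.8]
width: 0.0
grip_force: 7.7
```

>>> apply_moves(
  moves=[
    [[-0.008,0.025,0,0,0,0],[-0.018,0.055,0,0,0,0],[-0.025,0.08,0.02,0,0,0],[-0.025,0.08,0.12,0,0,0],[-0.025,0.08,0.22,0,0,0],[-0.025,0.08,0.32,0,0,0],[-0.025,0.08,0.42,0,0,0],[-0.025,0.08,0.48,0,0,0]],
  ],
  claw=0.3,
)

```text
t: 16.08
position: [546.1, 106.4, 145.2]
ee_rot: [-179.7, -0.0, -72.9]
force: [1.0, 0.0, 0.3]
width: 55.2
grip_force: 0.0
```

```bash
python3 - <<'E'
from h import *
print(telemetry.observe()['position'])
p,d=imaging.get_image("side");W=cloud("side",d);V=stand(W)
Q=V[sel(V,-30,30,-20,30,80,122)]
for z in range(78,122,6):
    q=Q[abs(Q[:,2]-z)<3]
    if len(q): print(z,len(q),np.round([q[:,0].min(),q[:,0].max(),np.median(q[:,1])],1))
comp(sel(V,-35,35,-18,4,60,70)&(p.max(2)>70),V,"plate")
comp(sel(V,-35,35,4,52,58,68),V,"front"); comp(sel(V,-35,35,50,100,66,74),V,"rear")
E
```

```text
[546.1282788  106.4386089  145.21877952]
78 5 [-19.1   8.6  -3.8]
84 19 [-17.1  12.7  -3.7]
90 20 [-17.8  11.5  -3.9]
96 20 [-17.8  12.7  -4.1]
102 20 [-17.9  13.9  -3.3]
108 24 [-18.7  13.1  -2.8]
114 16 [-18.   13.9  -4.4]
120 37 [-18.4  14.    0.2]
plate [-1.2 -6.7] [58.6 19.6] 3.8 50 [-7.9 -6.7 65.8]
front [-8.5 25.9] [47.4 17.6] 65.1 43 [-9.8 24.5 61.5]
rear [-1.4 69.3] [15.2 43.3] 84.8 45 [-2.  68.6 69.3]
```

>>> apply_moves(
  moves=[
    [[0.03,-0.09,0,0,0,0],[0.06,-0.19,0,0,0,0],[0.09,-0.29,0,0,0,0],[0.105,-0.344,0,0,0,0],[0.105,-0.344,0,0,0,0]],
  ],
)

```text
t: 16.55
position: [576.8, 0.2, 140.6]
ee_rot: [179.9, -0.1, -73.1]
force: [0.1, 1.8, -0.1]
width: 55.4
grip_force: 0.0
```

>>> apply_moves(
  moves=[
    [[0,0,-0.04,0,0,0],[0,0,-0.1,0,0,0],[0,0,-0.18,0,0,0],[0,0,-0.25,0,0,0],[0,0,-0.3,0,0,0],[0,0,-0.325,0,0,0],[0,0,-0.335,0,0,0],[0,0,-0.335,0,0,0]],
  ],
)

```text
t: 17.22
position: [576.2, 3.6, 39.7]
ee_rot: [179.9, -0.0, -72.9]
force: [0.3, -0.6, 0.1]
width: 55.4
grip_force: 0.0
```

>>> apply_moves(
  moves=[
    [[0,0,0,0,0,0],[0,0,0,0,0,0],[0,0,0,0,0,0],[0,0,0,0,0,0],[0,0,0,0,0,0],[0,0,0,0,0,0]],
  ],
  claw=-1,
  grip_force=40,
)

```text
t: 17.72
position: [577.4, 3.4, 41.6]
ee_rot: [-179.9, -0.0, -72.9]
force: [-0.7, 2.6, 5.8]
width: 33.6
grip_force: 41.4
```

>>> apply_moves(
  moves=[
    [[0,0,0.005,0,0,0],[0,0,0.01,0,0,0],[0,0,0.015,0,0,0],[0,0,0.02,0,0,0],[0,0,0.025,0,0,0],[0,0,0.03,0,0,0]],
  ],
)

```text
t: 18.22
position: [576.0, 3.0, 48.6]
ee_rot: [179.9, 0.0, -72.9]
force: [0.7, 1.1, -2.7]
width: 33.6
grip_force: 40.6
```

>>> apply_moves(
  moves=[
    [[0,0,0.015,0,0,0],[0,0,0.03,0,0,0],[0,0,0.045,0,0,0],[0,0,0.06,0,0,0],[0,0,0.08,0,0,0],[0,0,0.1,0,0,0],[0,0,0.13,0,0,0],[0,0,0.17,0,0,0]],
  ],
)

```text
t: 18.88
position: [576.4, 2.8, 100.9]
ee_rot: [180.0, -0.0, -72.9]
force: [-0.4, 0.1, -2.1]
width: 33.5
grip_force: 40.9
```

>>> apply_moves(
  moves=[
    [[0,0,0.04,0,0,0],[0,0,0.09,0,0,0],[0,0,0.14,0,0,0],[0,0,0.15,0,0,0],[0,0,0.15,0,0,0]],
  ],
)

```text
t: 19.3
position: [577.5, 3.1, 147.4]
ee_rot: [-179.8, -0.0, -72.9]
force: [-0.2, 0.8, -1.7]
width: 33.7
grip_force: 41.0
```

```bash
python3 - <<'E'
from h import *
print(telemetry.observe()['position'],telemetry.observe()['ee_rot'])
p,d=imaging.get_image("side");W=cloud("side",d);V=stand(W)
Q=V[sel(V,-25,25,-20,30,95,165)]
for z in range(110,165,6):
    q=Q[abs(Q[:,2]-z)<3]
    if len(q): print(z,len(q),np.round([q[:,0].min(),q[:,0].max(),np.median(q[:,1])],1))
print("low",Q[:,2].min())
comp(sel(V,-35,35,-18,4,60,70)&(p.max(2)>70),V,"plate")
comp(sel(V,-35,35,4,52,58,68),V,"front"); comp(sel(V,-35,35,50,100,66,74),V,"rear")
E
```

```text
[577.51499881   3.13451359 147.44472937] [-1.79800069e+02 -2.19168255e-02 -7.29071175e+01]
128 12 [-13.1  10.9  -0.9]
134 16 [-14.1  13.1  -1.3]
140 17 [-15.2  11.8  -1.7]
146 19 [-14.7  13.7  -1.5]
152 20 [-14.   14.5  -1.2]
158 16 [-14.5  12.6  -2.1]
164 13 [-14.   15.6  -1.6]
low 126.13340335519139
plate [-0.5 -6.2] [12.9 55.9] 87.0 32 [-5.3 -6.5 65.5]
front [-1.  28.6] [44.7 46. ] 0.4 80 [-2.5 20.7 61.5]
rear [-1.  68.5] [46.  14.6] 2.4 46 [-2.  68.5 69.3]
```

>>> apply_moves(
  moves=[
    [[-0.05,-0.12,0,0,0,-0.07],[-0.1,-0.24,0,0,0,-0.14],[-0.15,-0.36,0,0,0,-0.21],[-0.2,-0.48,0,0,0,-0.28],[-0.25,-0.6,0,0,0,-0.35],[-0.3,-0.72,0,0,0,-0.42],[-0.35,-0.84,0,0,0,-0.49],[-0.4,-0.95,0,0,0,-0.56]],
  ],
)

```text
t: 20.02
position: [455.0, -283.5, 144.1]
ee_rot: [179.9, 0.0, -98.3]
force: [1.7, 0.1, -1.2]
width: 33.3
grip_force: 40.8
```

>>> apply_moves(
  moves=[
    [[-0.02,-0.08,0,0,0,-0.016],[-0.038,-0.13,0,0,0,-0.016],[-0.038,-0.142,0,0,0,-0.016],[-0.038,-0.142,0,0,0,-0.016],[-0.038,-0.142,-0.06,0,0,-0.016],[-0.038,-0.142,-0.14,0,0,-0.016],[-0.038,-0.142,-0.2,0,0,-0.016],[-0.038,-0.142,-0.24,0,0,-0.016]],
  ],
)

```text
t: 20.68
position: [444.6, -322.8, 70.2]
ee_rot: [179.8, 0.1, -98.8]
force: [-0.5, 0.3, -1.8]
width: 33.7
grip_force: 41.0
```

>>> apply_moves(
  moves=[
    [[0,0,0,0,0,0],[0,0,0,0,0,0]],
  ],
)

```text
t: 20.85
position: [445.2, -324.0, 73.1]
ee_rot: [179.9, -0.0, -98.8]
force: [0.6, 0.4, -0.1]
width: 33.5
grip_force: 40.9
```

```bash
python3 - <<'E'
from h import *
print(telemetry.observe()['position'],telemetry.observe()['ee_rot'])
p,d=imaging.get_image("side");W=cloud("side",d)
Q=W[sel(W,425,465,-345,-310,48,120)]
for z in range(50,120,8):
    q=Q[abs(Q[:,2]-z)<4]
    if len(q): print(z,len(q),np.round([q[:,0].min(),q[:,0].max(),np.median(q[:,1])],1))
cv2.imwrite("pics/r1.png",cv2.resize(p[225:315,240:360,::-1],(800,600),interpolation=3))
E
```

```text
[ 445.20130687 -324.04998205   73.05451075] [ 1.79933281e+02 -1.86464434e-02 -9.87634062e+01]
50 10 [ 432.1  457.4 -328. ]
58 40 [ 430.6  460.1 -328.3]
66 43 [ 430.3  459.8 -328.7]
74 41 [ 430.5  459.7 -327.6]
82 44 [ 430.8  459.5 -328.3]
90 44 [ 430.9  460.7 -328.4]
98 43 [ 431.3  458.9 -328.2]
106 27 [ 430.1  460.8 -328.9]
114 46 [ 429.1  463.2 -332. ]
```

View pics/r1.png

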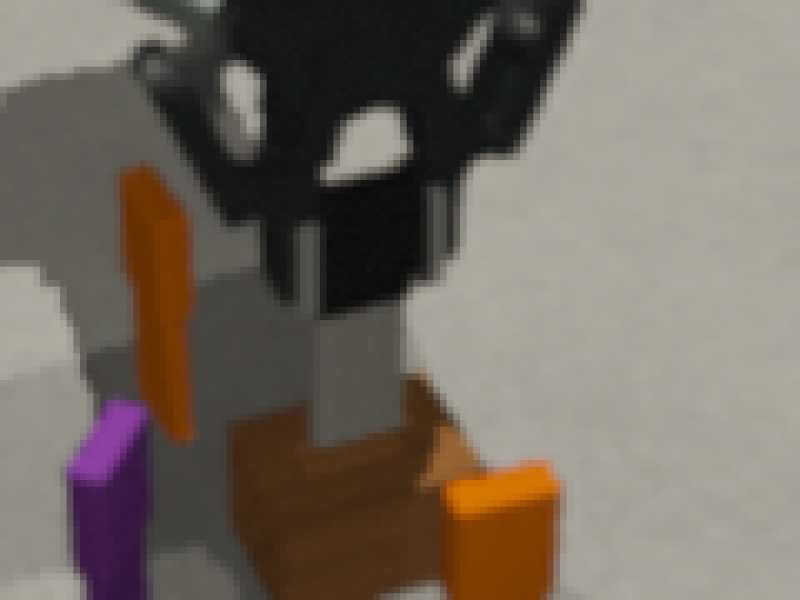

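The blade (358,380) hangs over the slot, centred at (445,-324) against a rack centre of (445,-324.5). Lowering.

>>> apply_moves(
  moves=[
    [[0,-0.001,-0.02,0,0,0],[0,-0.001,-0.035,0,0,0],[0,-0.001,-0.05,0,0,0],[0,-0.001,-0.065,0,0,0],[0,-0.001,-0.08,0,0,0],[0,-0.001,-0.08,0,0,0]],
  ],
)

```text
t: 21.4
position: [444.6, -324.5, 47.8]
ee_rot: [179.9, 0.0, -98.8]
force: [0.3, 0.4, -1.2]
width: 33.4
grip_force: 40.9
```

>>> apply_moves(
  moves=[
    [[0,0,-0.02,0,0,0],[0,0,-0.04,0,0,0],[0,0,-0.06,0,0,0],[0,0,-0.073,0,0,0],[0,0,-0.073,0,0,0],[0,0,-0.073,0,0,0]],
  ],
)

```text
t: 21.9
position: [445.1, -324.8, 27.0]
ee_rot: [180.0, 0.0, -98.8]
force: [0.0, 0.4, -1.1]
width: 33.6
grip_force: 40.6
```

>>> apply_moves(
  moves=[
    [[0,0,-0.003,0,0,0],[0,0,-0.006,0,0,0],[0,0,-0.006,0,0,0],[0,0,-0.006,0,0,0]],
  ],
)

```text
t: 22.23
position: [445.3, -325.1, 26.5]
ee_rot: [-180.0, -0.0, -98.8]
force: [-1.8, 1.7, 5.7]
width: 33.3
grip_force: 41.3
```

>>> apply_moves(
  moves=[
    [[0,0,0,0,0,0],[0,0,0,0,0,0],[0,0,0,0,0,0],[0,0,0,0,0,0],[0,0,0,0,0,0]],
  ],
  claw=0.3,
)

```text
t: 22.65
position: [445.1, -324.8, 25.2]
ee_rot: [180.0, 0.0, -98.8]
force: [-0.1, -0.6, 0.0]
width: 55.2
grip_force: 0.0
```

>>> apply_moves(
  moves=[
    [[0,0,0.03,0,0,0],[0,0,0.1,0,0,0],[0,0,0.2,0,0,0],[0,0,0.3,0,0,0],[0,0,0.4,0,0,0],[0,0,0.45,0,0,0]],
  ],
)

```text
t: 23.15
position: [446.1, -325.9, 165.9]
ee_rot: [-179.7, -0.1, -98.8]
force: [1.1, 0.2, -0.2]
width: 55.2
grip_force: 0.0
```

```bash
python3 - <<'E'
from h import *
print(telemetry.observe()['position'])
p,d=imaging.get_image("side");W=cloud("side",d)
Q=W[sel(W,425,465,-345,-310,48,120)]
for z in range(50,120,8):
    q=Q[abs(Q[:,2]-z)<4]
    if len(q): print(z,len(q),np.round([q[:,0].min(),q[:,0].max(),np.median(q[:,1])],1))
V=stand(W);comp(sel(V,-35,35,50,100,66,74),V,"rear")
E
```

```text
[ 446.0992506  -325.8617551   165.90752961]
50 30 [ 430.9  459.9 -329.3]
58 25 [ 432.1  459.3 -329.7]
66 41 [ 428.4  460.4 -332.1]
74 47 [ 428.8  460.2 -331.9]
82 47 [ 427.8  459.2 -332.1]
90 44 [ 428.3  460.  -331.9]
98 50 [ 428.8  459.6 -331.7]
106 76 [ 429.8  461.9 -327.6]
rear [-10.8  69.6] [29.7 13.8] 6.2 27 [-13.   68.4  69.5]
```

>>> apply_moves(
  moves=[
    [[0,0.12,0,0,0,0.1],[0,0.25,0,0,0,0.2],[0,0.37,0,0,0,0.3],[0,0.5,0,0,0,0.4],[0,0.62,0,0,0,0.5],[0,0.75,0,0,0,0.6],[0,0.87,0,0,0,0.7],[0,1,0,0,0,0.8]],
  ],
  claw=-1,
)

```text
t: 23.87
position: [444.8, -23.4, 161.2]
ee_rot: [-179.9, -0.0, -62.6]
force: [1.1, 0.7, 0.8]
width: -0.1
grip_force: 0.0
```

>>> apply_moves(
  moves=[
    [[0,0.12,0,0,0,0],[0,0.25,0,0,0,0],[0,0.37,0,0,0,0],[0,0.5,0,0,0,0],[0,0.62,0,0,0,0],[0,0.75,0,0,0,0],[0,0.87,0,0,0,0],[0,1,0,0,0,0]],
  ],
)

```text
t: 24.53
position: [444.8, 276.9, 161.2]
ee_rot: [-179.9, 0.0, -62.8]
force: [1.1, -0.6, 1.1]
width: -0.0
grip_force: 0.0
```

>>> apply_moves(
  moves=[
    [[0.01,0.1,0,0,0,0],[0.02,0.2,0,0,0,0],[0.023,0.28,0,0,0,0],[0.023,0.303,0,0,0,0],[0.023,0.303,-0.08,0,0,0],[0.023,0.303,-0.18,0,0,0],[0.023,0.303,-0.26,0,0,0],[0.023,0.303,-0.3,0,0,0]],
  ],
)

```text
t: 25.2
position: [450.8, 364.5, 67.0]
ee_rot: [179.7, -0.1, -62.8]
force: [0.2, 0.8, -0.6]
width: 0.1
grip_force: 0.0
```

>>> apply_moves(
  moves=[
    [[0,0,0,0,0,0],[0,0,0,0,0,0]],
  ],
)

```text
t: 25.37
position: [452.5, 365.8, 71.4]
ee_rot: [-180.0, -0.0, -62.8]
force: [0.3, -1.0, 0.8]
width: -0.3
grip_force: 0.0
```

```bash
python3 - <<'E'
from h import *
print(telemetry.observe()['position'],telemetry.observe()['width'])
p,d=imaging.get_image("side");W=cloud("side",d)
Q=W[sel(W,425,480,335,400,72,140)]
for z in range(75,140,4):
    q=Q[abs(Q[:,2]-z)<2]
    if len(q): print(z,len(q),np.round([q[:,0].min(),q[:,0].max(),q[:,1].min(),q[:,1].max()],1))
cv2.imwrite("pics/t1.png",cv2.resize(p[110:210,150:250,::-1],(600,600),interpolation=3))
E
```

```text
[452.5037019  365.77059924  71.41051275] -0.2738138944223828
75 14 [438.  468.1 349.3 367.4]
79 29 [436.3 468.  347.2 379.2]
83 2 [441.7 444.4 351.6 359.7]
111 4 [444.8 459.1 359.3 369.2]
115 4 [451.4 462.5 351.8 357.7]
119 7 [441.5 462.7 352.7 357. ]
123 11 [440.9 464.4 351.5 363. ]
127 11 [438.  466.4 350.6 366.5]
131 11 [439.4 467.9 350.9 366.2]
135 11 [440.  468.  351.3 365. ]
139 5 [442.8 463.  354.4 360.5]
```

View pics/t1.png

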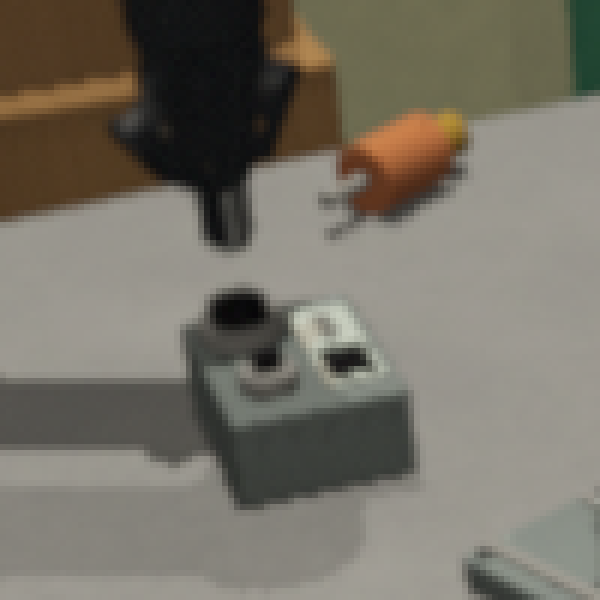

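The tip (228,240) hangs directly above the large button (240,310). Pressing.

>>> apply_moves(
  moves=[
    [[0,0,-0.04,0,0,0],[0,0,-0.08,0,0,0],[0,0,-0.09,0,0,0],[0,0,-0.1,0,0,0],[0,0,-0.105,0,0,0],[0,0,-0.11,0,0,0],[0,0,-0.11,0,0,0]],
  ],
)

```text
t: 26.0
position: [452.2, 366.1, 37.8]
ee_rot: [-180.0, -0.0, -62.8]
force: [-1.0, -2.0, 2.0]
width: 0.2
grip_force: 1.2
```

>>> apply_moves(
  moves=[
    [[0,0,-0.005,0,0,0],[0,0,-0.01,0,0,0],[0,0,-0.01,0,0,0]],
  ],
)

```text
t: 26.25
position: [452.4, 366.2, 34.8]
ee_rot: [-180.0, 0.0, -62.8]
force: [-1.5, -0.4, 4.3]
width: -0.2
grip_force: 1.8
```

>>> apply_moves(
  moves=[
    [[0,0,-0.005,0,0,0],[0,0,-0.01,0,0,0],[0,0,-0.01,0,0,0]],
  ],
)

```text
t: 26.5
position: [452.4, 366.2, 32.2]
ee_rot: [-179.9, -0.0, -62.8]
force: [-1.0, -2.1, 5.7]
width: -0.1
grip_force: 2.9
```

>>> apply_moves(
  moves=[
    [[0,0,-0.003,0,0,0],[0,0,-0.007,0,0,0],[0,0,-0.007,0,0,0]],
  ],
)

```text
t: 26.75
position: [452.6, 366.3, 32.0]
ee_rot: [-179.9, -0.0, -62.8]
force: [-5.5, -4.2, 15.1]
width: 0.1
grip_force: 7.3
```

>>> apply_moves(
  moves=[
    [[0,0,0,0,0,0],[0,0,0,0,0,0],[0,0,0,0,0,0],[0,0,0,0,0,0],[0,0,0,0,0,0],[0,0,0,0,0,0],[0,0,0,0,0,0],[0,0,0,0,0,0]],
  ],
)

```text
t: 27.42
position: [452.5, 366.3, 32.0]
ee_rot: [-179.9, -0.0, -62.8]
force: [-5.7, -3.7, 13.2]
width: -0.2
grip_force: 7.3
```

>>> apply_moves(
  moves=[
    [[0,0,0,0,0,0],[0,0,0,0,0,0],[0,0,0,0,0,0],[0,0,0,0,0,0],[0,0,0,0,0,0],[0,0,0,0,0,0],[0,0,0,0,0,0],[0,0,0,0,0,0]],
  ],
)

```text
t: 28.08
position: [452.6, 366.3, 32.0]
ee_rot: [-179.9, -0.0, -62.8]
force: [-5.4, -3.9, 14.5]
width: 0.4
grip_force: 7.3
```

>>> apply_moves(
  moves=[
    [[0,0,0.02,0,0,0],[0,0,0.06,0,0,0],[0,0,0.14,0,0,0],[0,0,0.24,0,0,0],[0,0,0.34,0,0,0],[0,0,0.4,0,0,0],[0,0,0.4,0,0,0],[0,0,0.4,0,0,0]],
  ],
)

```text
t: 28.75
position: [452.2, 366.8, 150.4]
ee_rot: [-179.9, 0.1, -62.8]
force: [-0.8, -0.3, 0.2]
width: 0.4
grip_force: 0.0
```

```bash
python3 - <<'E'
from h import *
print(telemetry.observe()['position'],telemetry.observe()['force'])
p,d=imaging.get_image("side");W=cloud("side",d);V=stand(W)
comp(sel(V,-35,35,50,100,66,74),V,"rear")
comp(sel(W,370,560,240,460,74,85),W,"btn",2)
comp(sel(W,300,420,-200,50,6,40),W,"sd"); comp(sel(W,700,850,0,150,130,155),W,"can")
comp(sel(W,420,470,-345,-300,95,110),W,"gauge")
comp(sel(W,700,850,-140,-50,30,45),W,"pul")
E
```

```text
[452.16812853 366.76323536 150.40627846] [-0.80369852 -0.3472222   0.24940636]
rear [-1.8 70.1] [47.5 16.1] 0.2 44 [-1.2 68.4 69.6]
btn [453.7 363.2] [30.3 30.8] 57.7 41 [452.9 361.1  78.8]
btn [443.8 294.7] [13.5 11.6] 39.1 11 [444.6 294.2  76. ]
sd [363.9 -66.5] [ 25.5 190.6] 0.1 346 [ 362.  -107.4   20.2]
can [767.8  79.1] [49.5 46.8] 56.8 130 [765.4  75.6 138.1]
gauge [ 445.  -327.5] [15.4 32.3] 75.0 120 [ 444.2 -328.9  102.3]
pul [ 761.1 -100.5] [31.  22.7] 35.3 44 [ 758.1 -102.3   34.9]
```

Everything checks out: the slide hasn't moved, the gauge is in the rack, the button is up and the bystanders are where they were.

```bash
python3 -c "
from station import job
print(job.hand_in())"
```

```text
the job is handed in; nothing more can be done
None
```

The job is done and handed in at about 29 s: slide set on the 8 mm gauge, gauge back upright in the rack, large button held fully down about 1.3 s and released; small button, screwdriver, can and pulley undisturbed.

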